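# Find the softest of three shocks and push its tag down

## Task

One of these three rear shocks has lost air: press straight down on the head of each with your fingertips, with a steady push of about 15 N every time (never more than twice that), so that its orange ring records how far it sank, and find the softest. Then push that shock's yellow tag all the way down into its holder to mark it for service. Only press and push: lift nothing, leave the other two tags up and the things standing around where they are.

Things in the scene. Friction and masses are not known exactly. Their poses are not given: they have to be found in the camera images.
- stand: Fixed shock stand: plywood base 190 (x) x 450 (y) x 12 mm; origin on the bench below the middle shock's axis; x points away from the robot, y to its left. Three bicycle rear shocks stand on it, 150 mm apart along its y; 85 mm in front of each (its -x, robot's side) is that shock's tag holder, an aluminium strip 46 x 12 mm, top 170 mm above the bench, with a yellow tag.
- head_left (a point): Where to press the left shock (as the robot sees it; left is +y): middle of the flat top of its dark grey head, 30 (stand's x) x 54 mm (stand's y), 214 mm above the bench at rest; moves down with it. The head sits on a black air can 48 mm across that slides down over the steel shaft.
- shock_left (a joint): How far the left shock is compressed, m: 0 at rest, 0.045 fully in (hard stop); springs back. Which shock has which charge is drawn anew: one needs 0.4 N per mm, one 1.5, one 2.5 N per mm, each on top of about 2.7 N to start it. 15 N thus sinks them about 30, 8 and 5 mm. More than 30 N is too rough.
- ring_left (a joint): The orange rubber travel ring on the left shaft, 41 mm across, 3.5 mm thick: how far it stands below the rest position of the can's lower rim (105 mm above the bench), m; 0 to 0.002 at the start. The can pushes it down and it stays at the deepest point reached. Over 0.003 counts as tried; only the softest can reach 0.020 (11 N) without rough force.
- shaft_left: Bracket, lower eyelet and shaft (35 mm across) of the left shock, fixed; origin on top of the stand's base, on the shock's axis; axes as the stand's.
- tag_left (a joint): How far the left shock's tag is pushed down in its holder, m: 0 to 0.004 at the start (up), 0.026 fully down, its lip resting on the holder (hard stop). Slides straight down against about 3 N of friction and stays where it is left; pulled up it would rise to -0.03.
- tag_left_top (a point): Middle of the top of the left tag's lip, the place to push: flat, yellow, 36 mm wide (stand's y), 18 mm deep (stand's x), 4 mm thick, 196 to 200 mm above the bench at the start, 174 mm when fully down. Below it the tag is a plate 36 mm wide, 4 mm thick, in the holder.
- head_middle (a point): Where to press the middle shock (as the robot sees it; left is +y): middle of the flat top of its dark grey head, 30 (stand's x) x 54 mm (stand's y), 214 mm above the bench at rest; moves down with it. The head sits on a black air can 48 mm across that slides down over the steel shaft.
- shock_middle (a joint): How far the middle shock is compressed, m: 0 at rest, 0.045 fully in (hard stop); springs back. Which shock has which charge is drawn anew: one needs 0.4 N per mm, one 1.5, one 2.5 N per mm, each on top of about 2.7 N to start it. 15 N thus sinks them about 30, 8 and 5 mm. More than 30 N is too rough.
- ring_middle (a joint): The orange rubber travel ring on the middle shaft, 41 mm across, 3.5 mm thick: how far it stands below the rest position of the can's lower rim (105 mm above the bench), m; 0 to 0.002 at the start. The can pushes it down and it stays at the deepest point reached. Over 0.003 counts as tried; only the softest can reach 0.020 (11 N) without rough force.
- shaft_middle: Bracket, lower eyelet and shaft (35 mm across) of the middle shock, fixed; origin on top of the stand's base, on the shock's axis; axes as the stand's.
- tag_middle (a joint): How far the middle shock's tag is pushed down in its holder, m: 0 to 0.004 at the start (up), 0.026 fully down, its lip resting on the holder (hard stop). Slides straight down against about 3 N of friction and stays where it is left; pulled up it would rise to -0.03.
- tag_middle_top (a point): Middle of the top of the middle tag's lip, the place to push: flat, yellow, 36 mm wide (stand's y), 18 mm deep (stand's x), 4 mm thick, 196 to 200 mm above the bench at the start, 174 mm when fully down. Below it the tag is a plate 36 mm wide, 4 mm thick, in the holder.
- head_right (a point): Where to press the right shock (as the robot sees it; left is +y): middle of the flat top of its dark grey head, 30 (stand's x) x 54 mm (stand's y), 214 mm above the bench at rest; moves down with it. The head sits on a black air can 48 mm across that slides down over the steel shaft.
- shock_right (a joint): How far the right shock is compressed, m: 0 at rest, 0.045 fully in (hard stop); springs back. Which shock has which charge is drawn anew: one needs 0.4 N per mm, one 1.5, one 2.5 N per mm, each on top of about 2.7 N to start it. 15 N thus sinks them about 30, 8 and 5 mm. More than 30 N is too rough.
- ring_right (a joint): The orange rubber travel ring on the right shaft, 41 mm across, 3.5 mm thick: how far it stands below the rest position of the can's lower rim (105 mm above the bench), m; 0 to 0.002 at the start. The can pushes it down and it stays at the deepest point reached. Over 0.003 counts as tried; only the softest can reach 0.020 (11 N) without rough force.
- shaft_right: Bracket, lower eyelet and shaft (35 mm across) of the right shock, fixed; origin on top of the stand's base, on the shock's axis; axes as the stand's.
- tag_right (a joint): How far the right shock's tag is pushed down in its holder, m: 0 to 0.004 at the start (up), 0.026 fully down, its lip resting on the holder (hard stop). Slides straight down against about 3 N of friction and stays where it is left; pulled up it would rise to -0.03.
- tag_right_top (a point): Middle of the top of the right tag's lip, the place to push: flat, yellow, 36 mm wide (stand's y), 18 mm deep (stand's x), 4 mm thick, 196 to 200 mm above the bench at the start, 174 mm when fully down. Below it the tag is a plate 36 mm wide, 4 mm thick, in the holder.
- grease_jar: Bystander: white jar with a green lid, 52 mm across, 55 mm high, standing on the base between two shocks; origin under its middle.
- lube_bottle: Bystander: black bottle with yellow label and red cap, 42 mm across, 115 mm high, standing on the base between two shocks; origin under its middle.
- spanner: Bystander: steel spanner 170 mm long, lying on the bench left of the stand; origin at its middle, x along it.
- spray_can: Bystander: white and blue spray can, 58 mm across, 160 mm high, standing on the bench right of the stand; origin under its middle.

How it is judged:
On the way, in this order (a step that is already met when the one before it is completed fails the run):
1. all three shocks have been pressed: each ring is at least 3 mm down, and that of the softest at least 20 mm (value of joint each of ring_left, ring_middle, ring_right above 0.003 m and value of joint any of ring_left, ring_middle, ring_right above 0.02 m), for 0.1 s.
2. then the tag of the softest, the shock whose ring is at least 20 mm down, is pushed fully down (((value of joint tag_left above 0.021 m and value of joint ring_left above 0.02 m) or (value of joint tag_middle above 0.021 m and value of joint ring_middle above 0.02 m) or (value of joint tag_right above 0.021 m and value of joint ring_right above 0.02 m))), for 0.2 s.
At the end, for the whole second after the job is handed in: The softest shock's tag is fully down (within 5 mm), the others up (at most 9 mm down); the rings show every shock was pressed (3 mm or more, the softest 20 mm); all shocks are back at rest; jar, bottle, spanner and can stand still within 20 mm of where they were (all of step 1 and ((value of joint tag_left above 0.021 m and value of joint ring_left above 0.02 m) or (value of joint tag_middle above 0.021 m and value of joint ring_middle above 0.02 m) or (value of joint tag_right above 0.021 m and value of joint ring_right above 0.02 m)) and (value of joint ring_left above 0.02 m or value of joint tag_left below 0.009 m) and (value of joint ring_middle above 0.02 m or value of joint tag_middle below 0.009 m) and (value of joint ring_right above 0.02 m or value of joint tag_right below 0.009 m) and value of joint each of shock_left, shock_middle, shock_right below 0.004 m and distance of each of grease_jar, lube_bottle, spanner, spray_can from where it was at the start of the episode below 0.02 m and linear speed of each of grease_jar, lube_bottle, spanner, spray_can below 0.02 m/s); the robot touches nothing.
It fails at once if the tag of a shock whose ring has not gone 20 mm down (not the softest, or not yet tried) is pushed more than 9 mm down ((value of joint ring_left below 0.02 m and value of joint tag_left above 0.009 m) or (value of joint ring_middle below 0.02 m and value of joint tag_middle above 0.009 m) or (value of joint ring_right below 0.02 m and value of joint tag_right above 0.009 m)).
It fails at once if a tag is pulled up (more than 8 mm) (value of joint any of tag_left, tag_middle, tag_right below -0.008 m).
It fails at once if a shock is pressed roughly, with more than 30 N (contact force between any of the fingers, the arm and shaft_left above 30 N or contact force between any of the fingers, the arm and shaft_middle above 30 N or contact force between any of the fingers, the arm and shaft_right above 30 N).
It fails at once if the jar, bottle, spanner or can is lifted or moved more than 20 mm (distance of any of grease_jar, lube_bottle, spanner, spray_can from where it was at the start of the episode above 0.02 m).
It also fails if it takes over 51 s, if anything falls off the work surface, if the arm or the gripper's body presses on something with over 40 N, if the wrist force passes 120 N, or if a joint passes its speed limit or range.

## Robot

A 7-joint arm with a two-finger parallel gripper is mounted at the origin on the work surface. World frame = base frame: x ahead of the robot, y to its left, z up, the work surface at z = 0. Lengths are in m, angles in rad, forces in N, time in s.
With the tool pointing down it reaches from about 0.4 to 0.85 m from the base axis. Payload 4.5 kg.
Tool frame: the origin (TCP) lies at the very end of the fingers, on their centre line; the grasp point (between the pads) lies 19 mm behind it (r.pinch_z is the distance from the TCP to the grasp point, in m); z points along the fingers, y is the line along which they close (so a half turn about z gives the same grasp; the last joint's range is limited). The gripper opens to 88 mm and grips with 3 to 60 N. Pads are 18 mm wide; open, the fingers measure 123 mm over their backs; the gripper's body (75 mm by 187 mm) begins 45 mm behind the grasp point.
Start: joints at [-1.174, 0.689, -0.195, 1.565, 0.157, 0.902, -0.215], TCP at [0.222, 0.584, 0.205] pointing down, gripper open.
Joint ranges: [-3.01, 3.01], [-0.46, 2.08], [-1.47, 1.51], [0.13, 2.56], [-1, 4.14], [0.04, 2.09], [-2.66, 2.66]. Speed limits (rad/s): [2.57, 2.57, 3.14, 3.14, 3.14, 3.14, 3.14].

## Interface

Orientations are given as a unit quaternion [x, y, z, w].
In Python, from plant import r, cams gives the robot as it stands.
- The arm moves only by the shell command python3 -m pendant 'ROWS' [FORCE]. ROWS is JSON, a list of rows, each a list of 3 entries, a list of its own where there are three numbers: the closure, from -1 (fully open) to 1 (shut), then the shift along the tool's x, y, z in mm, then the turn, a rotation vector about the tool's x, y, z in degrees. A call has 1 to 8 rows; each row shifts and turns the commanded pose from where the row before left it, along the tool's axes as they then stand; what a row does not reach is not made up. A row lasts 1/8 s, in which the tool goes at most 62.5 mm and 10.7 degrees, less where a joint would pass 70% of its speed; a pose out of reach is approached as far as the arm can. A call with a gripper value outside its range is refused whole. The fingers move at their own pace and stop on an object; FORCE is the grip in N (left out, the last holds). Time passes only in rows, so rows that do not move let the fingers close. It gives the time, the measured TCP pose, the force, the opening and the grip force at its end, in the units of the state.
- r.get_state(): the state, without advancing time (a new reading comes with each control period).
- cams.snapshot(name): name is "side" or "top"; returns a dict with "img" (480x640x3 uint8, red, green, blue), "camera_matrix" (3x3 intrinsics, pixels), "camera_from_world" (4x4, takes a point from world to camera coordinates). Camera axes: x right, y up, looking along -z (the intrinsics and any distortion apply to the point x, -y, -z); pixel columns grow to the right and rows downward; lengths in m; the calibration is good to about 2 mm. A picture is of the moment at which its call begins. There is no depth.
- r.finish_job(): hands the job in; it is judged then, once.
The state is a dict: "clock": time; "q": joint angles; "qd": joint speeds; "joint_torque": joint torques, N m; "tool_pos": TCP position; "eef_rot": TCP orientation; "contact_force": force on the tool from outside, world axes, zero at the start; "moment": the same for the moment, N m; "opening": opening from 0.0 (shut) to 1.0 (fully open); "finger_force": force on a finger pad.
Only numpy, scipy, OpenCV 4.12 (cv2) and the standard library are available. Lean on these libraries where they do the work, as an engineer would, in place of code of your own. Each camera call takes 0.05 s, during which the arm holds its last target. There are 200 camera calls.

## Working session

There is one attempt and no reset: what is moved stays moved. The work goes in short steps, Python scripts to look and compute and a shell command to move; the robot and the scene stay as the last step left them, time stands still between calls to the robot, and variables do not carry over. Pictures are saved under pics/ and viewed, at most 10 in all, crops included, and the job is handed in when it is done.

```bash
mkdir -p pics; ls
python3 - <<'E'
from plant import r,cams
import cv2
for n in("side","top"):
    s=cams.snapshot(n); cv2.imwrite(f"pics/{n}0.png",s["img"][:,:,::-1]); print(s["camera_matrix"],s["camera_from_world"])
print(r.get_state())
E
```

```text
pics
[[489.2898197    0.         321.40591875]
 [  0.         489.2898197  238.00204462]
 [  0.           0.           1.        ]] [[-0.99680182 -0.07788468 -0.01789175  0.56013665]
 [ 0.04658801 -0.74827229  0.66175384 -0.11298937]
 [-0.06492838  0.65880389  0.74950767 -1.05203093]
 [ 0.          0.          0.          1.        ]]
[[533.95819676   0.         325.86753866]
 [  0.         533.95819676 235.81683852]
 [  0.           0.           1.        ]] [[ 0.02313904 -0.99953435  0.01989159 -0.02072217]
 [ 0.99219201  0.02539908  0.12210611 -0.5965691 ]
 [-0.12255448  0.01691086  0.9923177  -1.24594741]
 [ 0.          0.          0.          1.        ]]
{'clock': 0.1, 'q': array([-1.17418462,  0.68990429, -0.19453   ,  1.56622765,  0.15726226,
        0.90250872, -0.21511316]), 'qd': array([-0.00050479,  0.00011548, -0.00123802, -0.0031758 ,  0.00083922,
        0.00125018, -0.00012873]), 'joint_torque': array([-3.26643443e-03, -5.28508258e+01, -1.27189659e+00, -1.53839189e+01,
       -5.26747538e-02,  2.07005964e-03,  5.92057313e-05]), 'tool_pos': array([0.22162332, 0.58371805, 0.20379122]), 'eef_rot': array([ 1.80389913e-01,  9.83594830e-01, -8.23586585e-04, -1.07241848e-04]), 'contact_force': array([ 0.33028662,  0.54529448, -0.15518399]), 'moment': array([0.06029502, 0.00730582, 0.05110366]), 'finger_force': 0.0, 'opening': 0.9997501951277856}
```

View pics/side0.png

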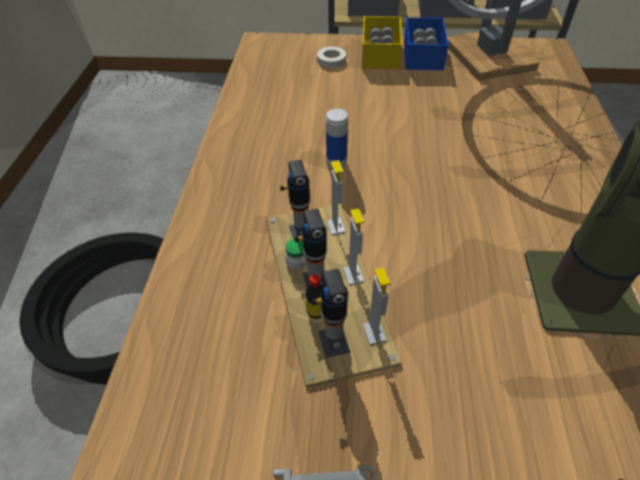

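View pics/top0.png

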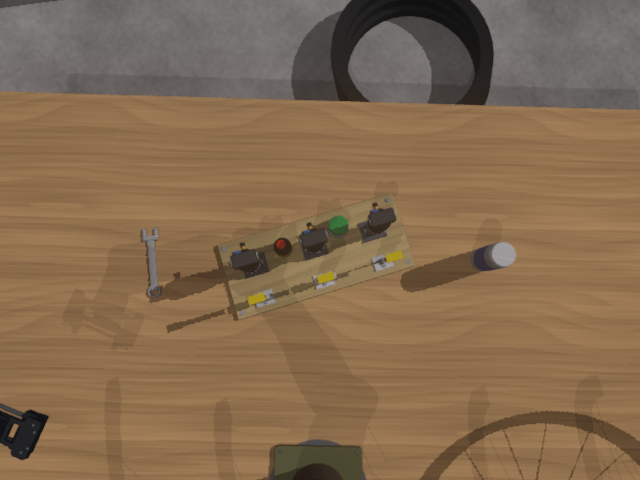

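The top view shows the heads at about (247,260), (314,239) and (380,219), and the tags at (258,298), (324,278) and (394,257). The stand is yawed about 17°. I'll measure the tags by ray casting.

```bash
cat > h.py <<'E'
import numpy as np,cv2
from plant import r,cams
from scipy.spatial.transform import Rotation as R
def snap(n): return cams.snapshot(n)
def ray(s,px,z):
    T=s["camera_from_world"];Rm=T[:3,:3];c=-Rm.T@T[:3,3]
    d=np.linalg.inv(s["camera_matrix"])@[px[0],px[1],1]; d=Rm.T@[d[0],-d[1],-d[2]]
    return c+d*(z-c[2])/d[2]
def proj(s,p):
    q=s["camera_from_world"]@np.append(p,1); u=s["camera_matrix"]@[q[0],-q[1],-q[2]]; return u[:2]/u[2]
def blobs(s,lo,hi,amin=20):
    m=cv2.inRange(cv2.cvtColor(s["img"],cv2.COLOR_RGB2HSV),lo,hi)
    n,_,st,ce=cv2.connectedComponentsWithStats(m)
    return [(ce[i],st[i]) for i in range(1,n) if st[i,4]>=amin]
def go(target,yaw=None):
    "remaining move in tool axes, mm and deg"
    st=r.get_state();Q=R.from_quat(st["eef_rot"]).as_matrix()
    print("tool mm",(Q.T@(np.array(target)-st["tool_pos"])*1000).round(1))
    if yaw is not None:
        y=np.array([-np.sin(yaw),np.cos(yaw),0]);x=np.array([-np.cos(yaw),-np.sin(yaw),0])
        D=np.c_[x,y,[0,0,-1]];print("turn deg",R.from_matrix(Q.T@D).as_rotvec(degrees=True).round(1))
E
python3 - <<'E'
from h import *
s=snap("top");d=snap("side")
t=[]
for c,st in blobs(s,(22,150,120),(35,255,255)): p=ray(s,c,.198);print("top",c.round(1),st,p.round(4)); t.append(p)
for c,st in blobs(d,(22,150,120),(35,255,255)): print("side",c.round(1),st,ray(d,c,.197).round(4))
t=np.array([p for p in t if .35<p[0]<.8]);t=t[np.argsort(-t[:,1])]
v=t[0]-t[-1];yaw=np.arctan2(-v[0],v[1]);print("yaw",np.degrees(yaw),np.linalg.norm(v))
x=np.array([np.cos(yaw),np.sin(yaw),0])
for p in t:
    h=p+.085*x;h[2]=.214;print("tag",p.round(4),"head",h.round(4),"px top",proj(s,h).round(1),"side",proj(d,h).round(1))
h=t[0]+.085*x;h[2]=.25;go(h,yaw)
hm=cv2.resize(s["img"][180:330,200:430],(690,450),interpolation=cv2.INTER_CUBIC);cv2.imwrite("pics/crop.png",hm[:,:,::-1])
E
```

```text
top [394.2 255.9] [386 250  17  12 138] [ 0.5383 -0.1474  0.198 ]
top [325.4 277.2] [317 271  18  13 136] [ 0.4904 -0.0044  0.198 ]
top [255.7 298.5] [247 293  19  12 149] [0.4431 0.1384 0.198 ]
side [363.6  31. ] [362  16   6  28  68] [ 0.4933 -0.7577  0.197 ]
side [400.2  31.5] [398  17   5  29  70] [ 0.3867 -0.7592  0.197 ]
side [336.8 166.4] [331 161  13  12 100] [ 0.5371 -0.1458  0.197 ]
side [356.8 215.2] [350 208  14  16 152] [ 0.4906 -0.0047  0.197 ]
side [382. 276.] [374 267  16  19 187] [0.443  0.1381 0.197 ]
yaw 18.424380128013254 0.3012062916918485
tag [0.4431 0.1384 0.198 ] head [0.5238 0.1652 0.214 ] px top [243.2 258.5] side [334.2 280.3]
tag [ 0.4904 -0.0044  0.198 ] head [0.571  0.0224 0.214 ] px top [313.4 237.4] side [313.6 217.4]
tag [ 0.5383 -0.1474  0.198 ] head [ 0.619  -0.1205  0.214 ] px top [382.7 216.3] side [296.6 166.6]
tool mm [-431.  -284.3  -45.6]
turn deg [ -0.1  -0.  -39.2]
```

View pics/crop.png

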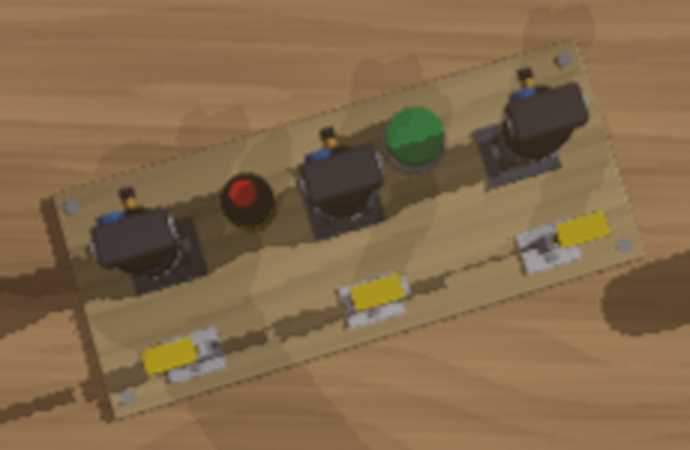

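The crop confirms the predicted head centres to within 2 px. The bottle stands between left and middle, and the jar between middle and right. I'll raise the arm, move over and close the fingers.

```bash
python3 -m pendant '[[1,[0,0,-50],[0,0,0]],[1,[-45,-30,0],[0,0,-5]],[1,[-45,-30,0],[0,0,-5]],[1,[-45,-30,0],[0,0,-5]],[1,[-45,-30,0],[0,0,-5]],[1,[-45,-30,0],[0,0,-5]],[1,[0,0,0],[0,0,0]],[1,[0,0,0],[0,0,0]]]' 20
python3 -c "
from h import *
go([.523,.165,.25],np.radians(18.4))"
```

```text
clock: 1.2
tool_pos: [0.4127, 0.3966, 0.2544]
eef_rot: [-0.037, 0.999, 0.0, -0.0]
contact_force: [-0.9, 0.5, -0.1]
opening: 0.118
finger_force: 0.0
tool mm [ -93.1 -239.1    4.2]
turn deg [  0.   -0.  -14.2]
```

```bash
python3 -m pendant '[[1,[-23,-60,0],[0,0,0]],[1,[-23,-60,0],[0,0,0]],[1,[-23,-60,0],[0,0,0]],[1,[-23,-59,0],[0,0,0]],[1,[0,0,0],[0,0,-7]],[1,[0,0,0],[0,0,-7]],[1,[0,0,0],[0,0,0]],[1,[0,0,0],[0,0,0]]]'
python3 -c "
from h import *
go([.523,.165,.214],np.radians(18.4));print(r.get_state()['contact_force'])"
```

```text
clock: 2.2
tool_pos: [0.5194, 0.1715, 0.2546]
eef_rot: [-0.158, 0.987, 0.0, -0.0]
contact_force: [-0.8, 0.1, 0.6]
opening: 0.004
finger_force: 0.0
tool mm [-1.3 -7.3 40.6]
turn deg [ 0.   0.  -0.2]
[-0.77332145  0.10777951  0.61144738]
```

```bash
python3 -m pendant '[[1,[-1,-7,15],[0,0,0]],[1,[0,0,15],[0,0,0]],[1,[0,0,6],[0,0,0]],[1,[0,0,0],[0,0,0]],[1,[0,0,2],[0,0,0]],[1,[0,0,2],[0,0,0]],[1,[0,0,2],[0,0,0]],[1,[0,0,0],[0,0,0]]]'
```

```text
clock: 3.2
tool_pos: [0.5231, 0.1639, 0.2125]
eef_rot: [-0.158, 0.987, 0.0, -0.0]
contact_force: [0.7, 0.2, -0.6]
opening: 0.006
finger_force: 0.0
```

```bash
python3 -m pendant '[[1,[0,0,2],[0,0,0]],[1,[0,0,2],[0,0,0]],[1,[0,0,0],[0,0,0]],[1,[0,0,0],[0,0,0]]]'
```

```text
clock: 3.7
tool_pos: [0.5231, 0.1639, 0.2085]
eef_rot: [-0.158, 0.987, 0.0, -0.0]
contact_force: [-0.0, -0.4, 0.8]
opening: 0.005
finger_force: 0.0
```

Run:
```python
from h import *
a=snap("side")["img"][230:360,270:430];b=snap("top")["img"][190:320,200:360]
cv2.imwrite("pics/c1.png",np.hstack([cv2.resize(i,None,fx=2.4,fy=2.4,interpolation=cv2.INTER_CUBIC) for i in(a,b)])[:,:,::-1])
```

```text
(no output)
```

View pics/c1.png

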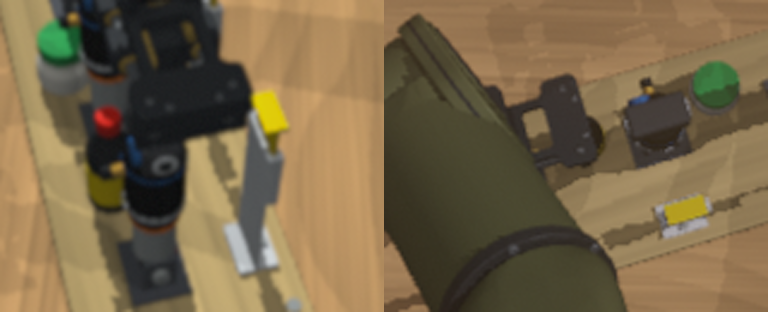

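```bash
cat >> h.py <<'E'
def rings(img,A=((8,150,90),(17,255,255))):
    s={"img":img};return [(c.round(1).tolist(),st[:5].tolist()) for c,st in blobs(s,*A,amin=6) if 250<c[0]<400 and 150<c[1]<400]
E
python3 - <<'E'
from h import *
i=cv2.imread("pics/side0.png")[:,:,::-1].copy();print(rings(i))
s=snap("side");print(rings(s["img"]))
for z in(.105,.1,.075): print(z,[proj(s,np.array([.5238,.1652,z])+R.from_euler('z',18.4,degrees=True).apply([0,.02,0])).round(1)])
print("tcp",proj(s,r.get_state()["tool_pos"]))
d=cv2.absdiff(i,s["img"])[230:360,270:430]
cv2.imwrite("pics/c2.png",np.hstack([cv2.resize(a[270:350,310:370],None,fx=6,fy=6,interpolation=cv2.INTER_CUBIC) for a in(i,s["img"])])[:,:,::-1])
E
```

```text
[]
[]
0.105 [array([336.9, 324.9])]
0.1 [array([336.9, 326.3])]
0.075 [array([336.8, 333.4])]
tcp [334.59515488 281.61916994]
```

View pics/c2.png

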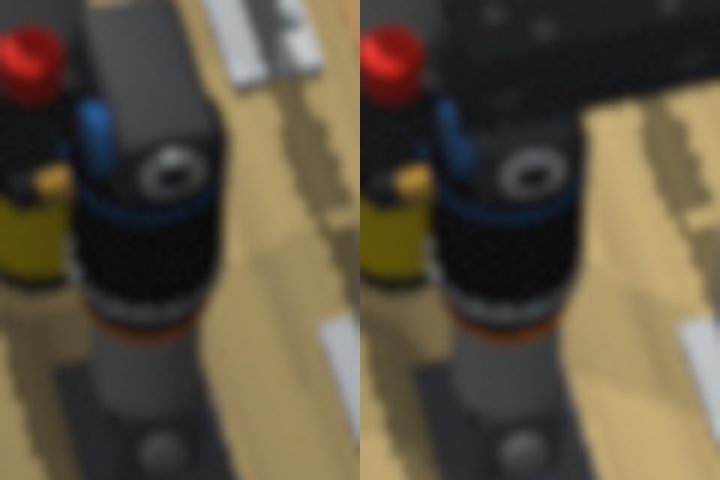

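The head hasn't moved: its eyelet is at the same pixel as before, so there is no contact yet. I'll continue down in small steps.

```bash
python3 -m pendant '[[1,[0,0,1.5],[0,0,0]],[1,[0,0,0],[0,0,0]],[1,[0,0,0],[0,0,0]]]';python3 -m pendant '[[1,[0,0,1.5],[0,0,0]],[1,[0,0,0],[0,0,0]],[1,[0,0,0],[0,0,0]]]'
```

```text
clock: 4.22
tool_pos: [0.5231, 0.1639, 0.207]
eef_rot: [-0.158, 0.987, 0.0, 0.0]
contact_force: [-0.3, 0.1, 0.5]
opening: 0.002
finger_force: 0.0
clock: 4.6
tool_pos: [0.5231, 0.1639, 0.2055]
eef_rot: [-0.158, 0.987, 0.0, 0.0]
contact_force: [-0.4, -0.4, -0.5]
opening: 0.007
finger_force: 0.0
```

```bash
python3 -m pendant '[[1,[0,0,1.5],[0,0,0]],[1,[0,0,0],[0,0,0]],[1,[0,0,0],[0,0,0]]]';python3 -m pendant '[[1,[0,0,1.5],[0,0,0]],[1,[0,0,0],[0,0,0]],[1,[0,0,0],[0,0,0]]]'
python3 - <<'E'
from h import *
s=snap("side");cv2.imwrite("pics/c3.png",cv2.resize(s["img"][200:360,270:430],None,fx=3.7,fy=3.7,interpolation=cv2.INTER_CUBIC)[:,:,::-1])
E
```

```text
clock: 4.97
tool_pos: [0.5231, 0.1639, 0.204]
eef_rot: [-0.158, 0.987, 0.0, 0.0]
contact_force: [-0.0, -0.0, -0.3]
opening: 0.007
finger_force: 0.0
clock: 5.35
tool_pos: [0.5231, 0.1639, 0.2025]
eef_rot: [-0.158, 0.987, 0.0, 0.0]
contact_force: [-0.3, -0.5, 1.2]
opening: 0.005
finger_force: 0.0
```

View pics/c3.png

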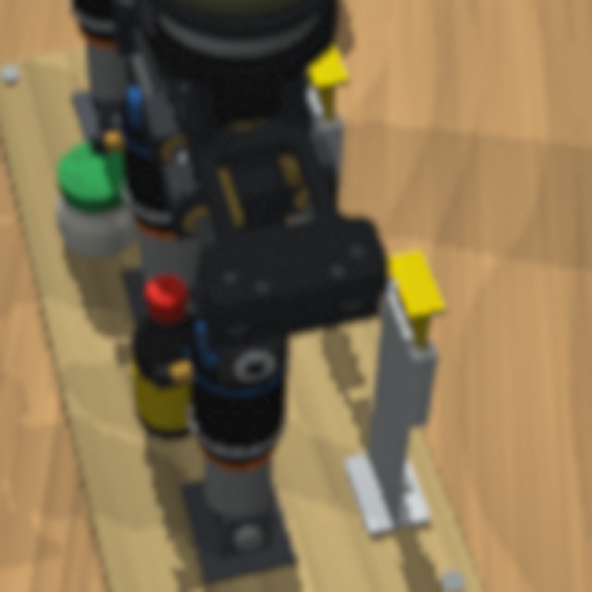

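Run:
```python
from h import *
s=snap("side");st=r.get_state();Q=R.from_quat(st["eef_rot"]).as_matrix()
for sx in(-1,1):
  for sy in(1,-1):
   for z in(-.064,-.1):
    p=st["tool_pos"]+Q@[sx*.0375,sy*.0935,z]; print(sx,sy,z,p.round(3),((proj(s,p)-[270,200])*3.7).round(0))
```

```text
-1 1 -0.064 [0.53  0.264 0.267] [208. 420.]
-1 1 -0.1 [0.53  0.264 0.303] [207. 368.]
-1 -1 -0.064 [0.588 0.087 0.267] [109.  85.]
-1 -1 -0.1 [0.588 0.087 0.303] [105.  29.]
1 1 -0.064 [0.458 0.241 0.267] [390. 380.]
1 1 -0.1 [0.458 0.241 0.303] [396. 327.]
1 -1 -0.064 [0.517 0.063 0.267] [266.  55.]
1 -1 -0.1 [0.517 0.063 0.303] [267.  -1.]
```

```bash
python3 - <<'E'
from h import *
s=snap("top");st=r.get_state();Q=R.from_quat(st["eef_rot"]).as_matrix();print(st["q"].round(2))
for sx in(-1,1):
  for sy in(1,-1):
    p=st["tool_pos"]+Q@[sx*.0375,sy*.0935,-.08]; print(sx,sy,((proj(s,p)-[200,180])*3.0).round(0))
print((proj(s,st["tool_pos"])-[200,180])*3)
a=cv2.resize(s["img"][180:330,200:430],(690,450),interpolation=cv2.INTER_CUBIC);cv2.imwrite("pics/c4.png",a[:,:,::-1])
E
python3 -m pendant '[[1,[0,0,-30],[0,0,0]],[1,[0,0,-30],[0,0,10]],[1,[0,0,0],[0,0,10]],[1,[0,0,0],[0,0,10]],[1,[0,0,0],[0,0,10]],[1,[0,0,0],[0,0,10]],[1,[0,0,0],[0,0,10]],[1,[0,0,0],[0,0,10]]]'
python3 - <<'E'
from h import *
s=snap("side");st=r.get_state();Q=R.from_quat(st["eef_rot"]).as_matrix();print(st["q"].round(2))
print("tcp",(proj(s,st["tool_pos"])-[230,180])*2.6)
b=cv2.resize(s["img"][180:350,230:430],None,fx=2.6,fy=2.6,interpolation=cv2.INTER_CUBIC);cv2.imwrite("pics/c5.png",b[:,:,::-1])
a=cv2.imread("pics/c4.png");a=cv2.resize(a,None,fx=.38,fy=.38)
c=np.zeros((b.shape[0],a.shape[1],3),np.uint8);c[:a.shape[0]]=a
cv2.imwrite("pics/c6.png",np.hstack([b[:,:,::-1],c]))
E
```

```text
[-0.14  0.61 -0.4   1.8   0.31  0.8   1.19]
-1 1 [-40. 214.]
-1 -1 [241. 131.]
1 1 [ -9. 327.]
1 -1 [274. 242.]
[133.6652752 237.7841074]
clock: 6.5
tool_pos: [0.523, 0.164, 0.2625]
eef_rot: [0.439, 0.898, 0.0, -0.0]
contact_force: [0.1, -0.3, -0.5]
opening: 0.009
finger_force: 0.0
[-0.34  0.51 -0.07  1.73  0.05  0.9   0.22]
tcp [272.2468238  212.28738407]
```

View pics/c6.png

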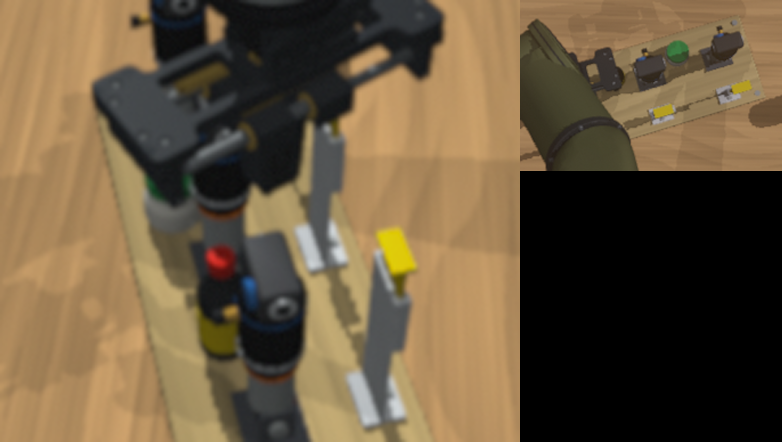

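The fingertip shows at about (275,188) in the crop, where the TCP is predicted at (272,212). So the closed fingertips sit about 20 mm above the nominal TCP, and contact should come at a reading near 0.19–0.195. I'll keep this orientation, which leaves the head visible.

```bash
python3 -m pendant '[[1,[0,0,30],[0,0,0]],[1,[0,0,30],[0,0,0]],[1,[0,0,1.5],[0,0,0]],[1,[0,0,1.5],[0,0,0]],[1,[0,0,0],[0,0,0]],[1,[0,0,0],[0,0,0]]]';python3 -m pendant '[[1,[0,0,1.5],[0,0,0]],[1,[0,0,1.5],[0,0,0]],[1,[0,0,0],[0,0,0]],[1,[0,0,0],[0,0,0]]]'
```

```text
clock: 7.3
tool_pos: [0.5237, 0.1641, 0.2004]
eef_rot: [0.437, 0.9, 0.001, 0.001]
contact_force: [0.4, -0.6, -0.5]
opening: 0.006
finger_force: 0.0
clock: 7.8
tool_pos: [0.5231, 0.1639, 0.1965]
eef_rot: [0.437, 0.9, -0.0, -0.0]
contact_force: [0.5, 0.2, -1.0]
opening: 0.005
finger_force: 0.0
```

```bash
python3 -m pendant '[[1,[0,0,1.5],[0,0,0]],[1,[0,0,0],[0,0,0]],[1,[0,0,0],[0,0,0]]]';python3 -m pendant '[[1,[0,0,1.5],[0,0,0]],[1,[0,0,0],[0,0,0]],[1,[0,0,0],[0,0,0]]]'
```

```text
clock: 8.18
tool_pos: [0.5231, 0.1639, 0.195]
eef_rot: [0.437, 0.9, 0.0, -0.0]
contact_force: [0.4, 0.2, 0.8]
opening: 0.006
finger_force: 0.0
clock: 8.55
tool_pos: [0.5232, 0.1639, 0.1935]
eef_rot: [0.437, 0.9, 0.0, -0.0]
contact_force: [-0.2, -0.2, 0.1]
opening: 0.002
finger_force: 0.0
```

```bash
python3 -m pendant '[[1,[0,0,1.5],[0,0,0]],[1,[0,0,0],[0,0,0]],[1,[0,0,0],[0,0,0]]]'; python3 -m pendant '[[1,[0,0,1.5],[0,0,0]],[1,[0,0,0],[0,0,0]],[1,[0,0,0],[0,0,0]]]';python3 - <<'E'
from h import *
s=snap("side");st=r.get_state()
print("tcp",(proj(s,st["tool_pos"])-[270,220])*4)
b=cv2.resize(s["img"][220:350,270:420],None,fx=4,fy=4,interpolation=cv2.INTER_CUBIC);cv2.imwrite("pics/c7.png",b[:,:,::-1])
E
```

```text
clock: 8.93
tool_pos: [0.5231, 0.1639, 0.192]
eef_rot: [0.437, 0.9, 0.0, -0.0]
contact_force: [-0.2, -0.3, 0.1]
opening: 0.004
finger_force: 0.0
clock: 9.3
tool_pos: [0.5231, 0.1639, 0.1905]
eef_rot: [0.437, 0.9, 0.0, -0.0]
contact_force: [-0.2, -0.3, -0.3]
opening: 0.003
finger_force: 0.0
tcp [258.27632354 271.6361059 ]
```

View pics/c7.png

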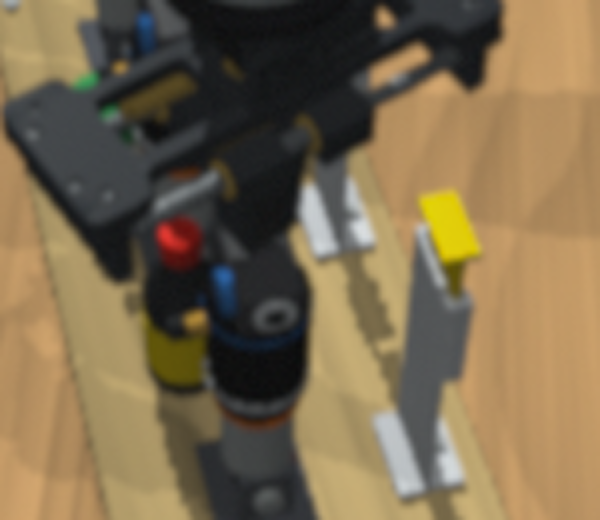

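The fingertip is centred over the head at about (250,250), nearly touching, and the ring is unmoved. I'll continue.

```bash
for i in 1 ; do python3 -m pendant '[[1,[0,0,1.5],[0,0,0]],[1,[0,0,0],[0,0,0]],[1,[0,0,0],[0,0,0]]]'; python3 -m pendant '[[1,[0,0,1.5],[0,0,0]],[1,[0,0,0],[0,0,0]],[1,[0,0,0],[0,0,0]]]'; done | egrep "tool|contact"
```

```text
tool_pos: [0.5231, 0.1639, 0.189]
contact_force: [0.0, -0.4, -0.4]
tool_pos: [0.5231, 0.1639, 0.1875]
contact_force: [-0.1, -0.5, 0.4]
```

```bash
python3 -m pendant '[[1,[0,0,1.5],[0,0,0]],[1,[0,0,0],[0,0,0]],[1,[0,0,0],[0,0,0]]]' | egrep "tool|contact"
```

```text
tool_pos: [0.5231, 0.1639, 0.186]
contact_force: [-0.4, 0.7, -0.3]
```

```bash
python3 -m pendant '[[1,[0,0,1.5],[0,0,0]],[1,[0,0,0],[0,0,0]],[1,[0,0,0],[0,0,0]]]' | egrep "tool|contact"; python3 -m pendant '[[1,[0,0,1.5],[0,0,0]],[1,[0,0,0],[0,0,0]],[1,[0,0,0],[0,0,0]]]' | egrep "tool|contact"
python3 - <<'E'
from h import *
s=snap("side");i0=cv2.imread("pics/side0.png")[:,:,::-1]
# eyelet patch displacement
for n,(y0,y1,x0,x1) in {"eyelet":(291,306,328,348),"rim/ring":(316,332,322,346)}.items():
    t=i0[y0:y1,x0:x1].copy();m=cv2.matchTemplate(s["img"][y0-6:y1+15,x0-6:x1+6].copy(),t,cv2.TM_CCOEFF_NORMED);print(n,cv2.minMaxLoc(m)[1],np.array(cv2.minMaxLoc(m)[3])-6)
E
```

```text
tool_pos: [0.5231, 0.1639, 0.1845]
contact_force: [0.5, -0.3, -0.4]
tool_pos: [0.5231, 0.1639, 0.183]
contact_force: [0.3, -0.0, 0.3]
eyelet 0.8651830554008484 [0 0]
rim/ring 0.989941418170929 [0 0]
```

Run:
```python
from h import *
s=snap("side");st=r.get_state()
print("tcp",(proj(s,st["tool_pos"])-[300,225])*8)
b=cv2.resize(s["img"][225:300,300:375],None,fx=8,fy=8,interpolation=cv2.INTER_CUBIC)
b=np.clip(b.astype(float)*2.2,0,255).astype(np.uint8)
cv2.imwrite("pics/c8.png",b[:,:,::-1])
```

```text
tcp [276.52611305 523.71215102]
```

View pics/c8.png

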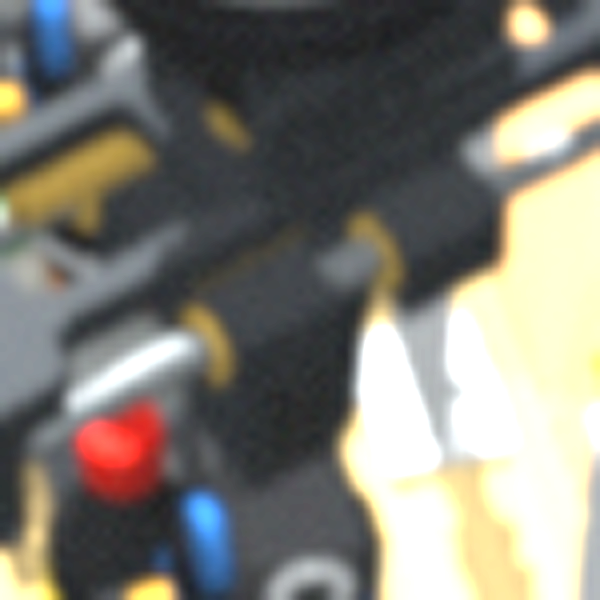

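Run:
```python
from h import *
s=snap("side");st=r.get_state();Q=R.from_quat(st["eef_rot"]).as_matrix()
print(Q.round(2))
tp=st["tool_pos"].copy();tp[2]=.1905
for sx in(-1,1):
  for sy in(1,-1):
   for z in(-.064,-.1,-.13):
    p=tp+Q@[sx*.0375,sy*.0935,z]; print(sx,sy,z,p.round(3),((proj(s,p)-[270,220])*4).round(0))
for y in(.137,.19,.165):
  for x in (.508,.538):
    print("head",x,y,((proj(s,[x,y,.214])-[300,225])*8).round(0))
print((ray(s,(300+285/8,225+470/8),.183)).round(4),ray(s,(300+285/8,225+470/8),.205).round(4),ray(s,(300+285/8,225+470/8),.216).round(4))
t=snap("top")["img"];cv2.imwrite("pics/t9.png",t[:,:,::-1])
```

```text
[[-0.62  0.79  0.  ]
 [ 0.79  0.62  0.  ]
 [ 0.    0.   -1.  ]]
-1 1 -0.064 [0.62  0.192 0.255] [ 11. 223.]
-1 1 -0.1 [0.62  0.192 0.291] [  2. 166.]
-1 1 -0.13 [0.62  0.192 0.321] [ -6. 115.]
-1 -1 -0.064 [0.473 0.077 0.254] [388.  25.]
-1 -1 -0.1 [0.473 0.077 0.29 ] [392. -34.]
-1 -1 -0.13 [0.473 0.077 0.32 ] [396. -86.]
1 1 -0.064 [0.573 0.251 0.255] [111. 355.]
1 1 -0.1 [0.573 0.251 0.291] [105. 299.]
1 1 -0.13 [0.573 0.251 0.321] [100. 250.]
1 -1 -0.064 [0.426 0.136 0.254] [499. 136.]
1 -1 -0.1 [0.426 0.136 0.29 ] [508.  78.]
1 -1 -0.13 [0.426 0.136 0.32 ] [515.  26.]
head 0.508 0.137 [355. 340.]
head 0.538 0.137 [215. 333.]
head 0.508 0.19 [343. 544.]
head 0.538 0.19 [197. 536.]
head 0.508 0.165 [349. 445.]
head 0.538 0.165 [206. 438.]
[0.5222 0.1496 0.183 ] [0.5213 0.1656 0.205 ] [0.5209 0.1736 0.216 ]
```

Back-projecting the tip shows it is still above the head plane, and the body edges are shifted up by a similar amount. So the real tip is about 30–35 mm above the reported TCP, and contact should come soon.

```bash
python3 -m pendant '[[1,[0,0,1.5],[0,0,0]],[1,[0,0,0],[0,0,0]],[1,[0,0,0],[0,0,0]]]' | egrep "tool|contact"; python3 -m pendant '[[1,[0,0,1.5],[0,0,0]],[1,[0,0,0],[0,0,0]],[1,[0,0,0],[0,0,0]]]' | egrep "tool|contact"
```

```text
tool_pos: [0.5231, 0.1639, 0.1815]
contact_force: [0.3, 0.4, -1.3]
tool_pos: [0.5233, 0.164, 0.1802]
contact_force: [-0.2, -0.4, 1.8]
```

```bash
python3 -m pendant '[[1,[0,0,1.5],[0,0,0]],[1,[0,0,0],[0,0,0]],[1,[0,0,0],[0,0,0]]]' | egrep "tool|contact"; python3 -m pendant '[[1,[0,0,1.5],[0,0,0]],[1,[0,0,0],[0,0,0]],[1,[0,0,0],[0,0,0]]]' | egrep "tool|contact"
```

```text
tool_pos: [0.5233, 0.164, 0.1787]
contact_force: [-0.2, 0.1, 4.3]
tool_pos: [0.5233, 0.164, 0.1773]
contact_force: [-1.5, -1.3, 6.2]
```

```bash
python3 -m pendant '[[1,[0,0,1.5],[0,0,0]],[1,[0,0,0],[0,0,0]],[1,[0,0,0],[0,0,0]]]' | egrep "tool|contact"
```

```text
tool_pos: [0.5233, 0.164, 0.1761]
contact_force: [-1.2, -1.0, 8.3]
```

Contact came at a reading of about 0.180, so the tip offset is 34 mm. Stiffness is about 1.5 N/mm. I'll continue to about 15 N.

```bash
python3 -m pendant '[[1,[0,0,1.5],[0,0,0]],[1,[0,0,1.5],[0,0,0]],[1,[0,0,0],[0,0,0]],[1,[0,0,0],[0,0,0]]]' | egrep "tool|contact"; python3 -m pendant '[[1,[0,0,1.5],[0,0,0]],[1,[0,0,0],[0,0,0]],[1,[0,0,0],[0,0,0]]]' | egrep "clock|tool|contact"
```

```text
tool_pos: [0.5233, 0.164, 0.1735]
contact_force: [-1.5, -1.0, 11.6]
clock: 14.18
tool_pos: [0.5234, 0.164, 0.1723]
contact_force: [-3.0, -0.8, 13.6]
```

```bash
python3 -m pendant '[[1,[0,0,1],[0,0,0]],[1,[0,0,0],[0,0,0]],[1,[0,0,0],[0,0,0]],[1,[0,0,-20],[0,0,0]],[1,[0,0,-20],[0,0,0]]]' | egrep "clock|tool|contact"; python3 -c "
from h import *
go([.571,.0218,.184])"
```

```text
clock: 14.8
tool_pos: [0.5227, 0.1638, 0.21]
contact_force: [0.1, -0.3, 0.2]
tool mm [-141.4  -49.9   26. ]
```

```bash
python3 -m pendant '[[1,[-48,-17,0],[0,0,0]],[1,[-48,-17,0],[0,0,0]],[1,[-45,-16,0],[0,0,0]],[1,[0,0,0],[0,0,0]],[1,[0,0,15],[0,0,0]],[1,[0,0,12],[0,0,0]],[1,[0,0,2],[0,0,0]],[1,[0,0,0],[0,0,0]]]' | egrep "clock|tool|contact"; python3 -c "
from h import *
go([.571,.0218,.180])"
```

```text
clock: 15.8
tool_pos: [0.5706, 0.0233, 0.1807]
contact_force: [0.4, -0.3, -0.1]
tool mm [-1.4 -0.6  0.7]
```

```bash
python3 -m pendant '[[1,[0,0,0],[0,0,0]]]' | egrep "clock|tool|contact"
```

```text
clock: 15.92
tool_pos: [0.5714, 0.0223, 0.1812]
contact_force: [-0.7, -0.5, -0.5]
```

```bash
python3 -m pendant '[[1,[0,0,2],[0,0,0]],[1,[0,0,2],[0,0,0]],[1,[0,0,0],[0,0,0]],[1,[0,0,0],[0,0,0]]]' | egrep "clock|tool|contact"
```

```text
clock: 16.42
tool_pos: [0.5717, 0.0221, 0.178]
contact_force: [-2.0, -0.2, 7.9]
```

```bash
python3 -m pendant '[[1,[0,0,1],[0,0,0]],[1,[0,0,0],[0,0,0]],[1,[0,0,0],[0,0,0]]]' | egrep "clock|tool|contact"
```

```text
clock: 16.8
tool_pos: [0.5717, 0.0221, 0.1773]
contact_force: [-2.7, 0.5, 9.1]
```

```bash
python3 -m pendant '[[1,[0,0,1.5],[0,0,0]],[1,[0,0,1.5],[0,0,0]],[1,[0,0,0],[0,0,0]],[1,[0,0,0],[0,0,0]]]' | egrep "clock|tool|contact"
```

```text
clock: 17.3
tool_pos: [0.5717, 0.0221, 0.175]
contact_force: [-3.1, -0.0, 14.0]
```

```bash
python3 -m pendant '[[1,[0,0,1],[0,0,0]],[1,[0,0,0],[0,0,0]],[1,[0,0,0],[0,0,0]],[1,[0,0,-20],[0,0,0]],[1,[0,0,-20],[0,0,0]],[1,[-48,-17,0],[0,0,0]],[1,[-48,-17,0],[0,0,0]],[1,[-46,-16,0],[0,0,0]]]' | egrep "clock|tool|contact"; python3 -m pendant '[[1,[0,0,0],[0,0,0]],[1,[0,0,0],[0,0,0]]]' | egrep "clock|tool|contact"
python3 -c "
from h import *
go([.6185,-.1205,.180],np.radians(-51.6))"
```

```text
clock: 18.3
tool_pos: [0.62, -0.1222, 0.212]
contact_force: [-0.1, -0.0, -1.1]
clock: 18.55
tool_pos: [0.6193, -0.1195, 0.2116]
contact_force: [0.3, -0.2, -0.1]
tool mm [-0.3 -1.3 31.6]
turn deg [ 0.  -0.1 -0.2]
```

```bash
python3 -m pendant '[[1,[0,-1,15],[0,0,0]],[1,[0,0,15],[0,0,0]],[1,[0,0,2],[0,0,0]],[1,[0,0,2],[0,0,0]],[1,[0,0,0],[0,0,0]],[1,[0,0,0],[0,0,0]]]' | egrep "clock|tool|contact"
```

```text
clock: 19.3
tool_pos: [0.6191, -0.1208, 0.1784]
contact_force: [-0.3, 1.0, 2.6]
```

```bash
python3 -m pendant '[[1,[0,0,2],[0,0,0]],[1,[0,0,2],[0,0,0]],[1,[0,0,0],[0,0,0]],[1,[0,0,0],[0,0,0]]]' | egrep "clock|tool|contact"
```

```text
clock: 19.8
tool_pos: [0.6192, -0.1209, 0.1742]
contact_force: [-1.4, 1.5, 4.2]
```

The right shock is the soft one. I'll press on to about 15 N.

```bash
python3 -m pendant '[[1,[0,0,3],[0,0,0]],[1,[0,0,3],[0,0,0]],[1,[0,0,3],[0,0,0]],[1,[0,0,3],[0,0,0]],[1,[0,0,0],[0,0,0]]]' | egrep "clock|tool|contact"
```

```text
clock: 20.42
tool_pos: [0.6192, -0.1209, 0.1627]
contact_force: [-1.9, 1.9, 8.2]
```

```bash
python3 -m pendant '[[1,[0,0,3],[0,0,0]],[1,[0,0,3],[0,0,0]],[1,[0,0,3],[0,0,0]],[1,[0,0,1],[0,0,0]],[1,[0,0,0],[0,0,0]],[1,[0,0,0],[0,0,0]]]' | egrep "clock|tool|contact"
```

```text
clock: 21.18
tool_pos: [0.6192, -0.1209, 0.1534]
contact_force: [-3.4, 1.3, 12.2]
```

```bash
python3 -m pendant '[[1,[0,0,3],[0,0,0]],[1,[0,0,2],[0,0,0]],[1,[0,0,0],[0,0,0]],[1,[0,0,0],[0,0,0]]]' | egrep "clock|tool|contact"; python3 -m pendant '[[1,[0,0,-15],[0,0,0]],[1,[0,0,-25],[0,0,0]],[1,[0,0,-20],[0,0,0]],[1,[0,0,0],[0,0,0]]]'| egrep "clock|tool|contact"
python3 - <<'E'
from h import *
go([.5381,-.147,.170])
s=snap("side");a=cv2.resize(s["img"][130:350,250:420],None,fx=2.7,fy=2.7,interpolation=cv2.INTER_CUBIC);cv2.imwrite("pics/c10.png",a[:,:,::-1])
E
```

```text
clock: 21.68
tool_pos: [0.6192, -0.1209, 0.1487]
contact_force: [-4.3, 2.4, 14.1]
clock: 22.18
tool_pos: [0.6199, -0.1219, 0.2079]
contact_force: [0.5, 0.2, -0.2]
tool mm [ 30.9 -79.9  37.7]
```

View pics/c10.png

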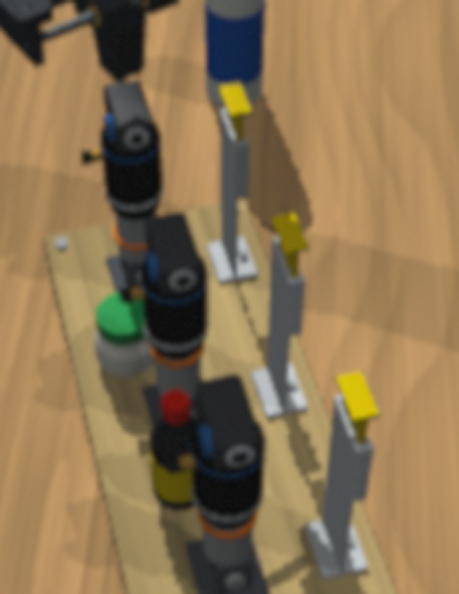

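All three rings have moved: the right one far down, the middle and left a little. The right shock is the softest, so I'll push the right tag.

```bash
python3 -m pendant '[[1,[15,-40,0],[0,0,0]],[1,[16,-40,0],[0,0,0]],[1,[0,0,0],[0,0,0]],[1,[0,0,15],[0,0,0]],[1,[0,0,15],[0,0,0]],[1,[0,0,5],[0,0,0]],[1,[0,0,0],[0,0,0]],[1,[0,0,0],[0,0,0]]]' | egrep "clock|tool|contact"
python3 -c "
from h import *
go([.5383,-.147,.164])"
```

```text
clock: 23.22
tool_pos: [0.5373, -0.146, 0.1722]
contact_force: [-0.7, -0.2, -0.0]
tool mm [-1.4  0.2  8.2]
```

```bash
python3 -m pendant '[[1,[-1,0,3],[0,0,0]],[1,[0,0,3],[0,0,0]],[1,[0,0,2],[0,0,0]],[1,[0,0,2],[0,0,0]],[1,[0,0,2],[0,0,0]],[1,[0,0,0],[0,0,0]]]' | egrep "clock|tool|contact"
```

```text
clock: 23.98
tool_pos: [0.5375, -0.1469, 0.1598]
contact_force: [0.4, 0.1, 0.5]
```

```bash
python3 -m pendant '[[1,[0,0,2],[0,0,0]],[1,[0,0,2],[0,0,0]],[1,[0,0,2],[0,0,0]],[1,[0,0,2],[0,0,0]],[1,[0,0,2],[0,0,0]],[1,[0,0,0],[0,0,0]]]' | egrep "clock|tool|contact"
```

```text
clock: 24.72
tool_pos: [0.5373, -0.1467, 0.1497]
contact_force: [0.7, -0.3, -0.2]
```

Run:
```python
from h import *
for n in("side","top"):
  s=snap(n);print(n,[(c.round(1),st[:5]) for c,st in blobs(s,(22,150,70),(35,255,255),15) if 240<c[0]<410 and c[1]>100], proj(s,r.get_state()["tool_pos"]+[0,0,.034]))
```

```text
side [(array([338.7, 176.3]), array([335, 173,   8,   8,  36], dtype=int32)), (array([356.9, 217.1]), array([350, 209,  14,  22, 164], dtype=int32)), (array([382. , 278.1]), array([375, 268,  15,  25, 196], dtype=int32)), (array([312.9, 308.6]), array([306, 298,  15,  18, 144], dtype=int32))] [336.72636611 170.98174357]
top [(array([325.3, 277.1]), array([317, 272,  18,  11, 119], dtype=int32)), (array([255.6, 298.3]), array([247, 293,  18,  12, 139], dtype=int32))] [392.76211154 256.97863245]
```

The right tag's visible yellow has moved down, from rows 161–177 to 173–181, so it is sliding. At rest its friction doesn't show in the force. I'll continue to the hard stop, at a reading of about 0.140.

```bash
python3 -m pendant '[[1,[0,0,2],[0,0,0]],[1,[0,0,2],[0,0,0]],[1,[0,0,2],[0,0,0]],[1,[0,0,2],[0,0,0]]]' | egrep "clock|tool|contact"; python3 -m pendant '[[1,[0,0,1.5],[0,0,0]],[1,[0,0,0],[0,0,0]],[1,[0,0,0],[0,0,0]]]' | egrep "clock|tool|contact"
```

```text
clock: 25.32
tool_pos: [0.5372, -0.1466, 0.1418]
contact_force: [-1.6, 2.0, 2.2]
clock: 25.7
tool_pos: [0.5377, -0.1472, 0.1403]
contact_force: [0.1, 1.1, 0.1]
```

```bash
python3 -m pendant '[[1,[0,0,1],[0,0,0]],[1,[0,0,0],[0,0,0]],[1,[0,0,0],[0,0,0]]]' | egrep "clock|tool|contact"; python3 -m pendant '[[1,[0,0,1],[0,0,0]],[1,[0,0,0],[0,0,0]],[1,[0,0,0],[0,0,0]]]' | egrep "clock|tool|contact"
```

```text
clock: 26.08
tool_pos: [0.5377, -0.1472, 0.1402]
contact_force: [-1.7, -0.5, 6.5]
clock: 26.45
tool_pos: [0.5378, -0.1472, 0.1402]
contact_force: [-3.9, 1.4, 14.6]
```

The hard stop is reached: 14.6 N with no further motion. I'll retreat straight up and verify.

```bash
python3 -m pendant '[[1,[0,0,-10],[0,0,0]],[1,[0,0,-40],[0,0,0]],[1,[0,0,-50],[0,0,0]],[1,[0,0,-50],[0,0,0]],[1,[0,0,0],[0,0,0]],[1,[0,0,0],[0,0,0]]]' | egrep "clock|tool|contact"
python3 - <<'E'
from h import *
s=snap("side");i=cv2.imread("pics/side0.png")[:,:,::-1].copy()
for im in(i,s["img"]): print([(c.round(1).tolist(),st[:5].tolist()) for c,st in blobs({"img":im},(22,150,100),(35,255,255),15) if 320<c[0]<400 and c[1]>100])
p=lambda z:proj(s,[.5383,-.1474,z]).round(1)
print(p(.198),p(.174))
for n,lo,hi in(("green",(50,100,60),(85,255,255)),("red",(0,170,120),(5,255,255)),("blue",(100,150,60),(125,255,255))):
    for im in(i,s["img"]): print(n,[c.round(1).tolist() for c,st in blobs({"img":im},lo,hi,25) if 270<c[0]<360 and c[1]>100])
E
```

```text
clock: 27.2
tool_pos: [0.5369, -0.1469, 0.2879]
contact_force: [-0.4, -0.3, -1.2]
[([337.0, 166.8], [331, 161, 13, 13, 107]), ([356.8, 215.2], [350, 208, 14, 16, 157]), ([382.0, 276.2], [374, 267, 16, 19, 193])]
[([336.8, 175.4], [331, 170, 13, 12, 105]), ([356.9, 215.4], [350, 209, 14, 15, 133]), ([381.9, 276.5], [375, 268, 15, 18, 167])]
[336.3 165.5] [336.2 174.1]
green [[294.0, 246.9]]
green [[294.0, 247.1]]
red [[312.8, 279.4]]
red [[312.8, 279.3]]
blue [[336.5, 147.5], [325.4, 290.9]]
blue [[336.4, 147.8], [305.8, 227.2], [325.4, 291.0]]
```

The right tag is 8.6 px lower, which matches the 24 mm travel predicted from 198 to 174 mm. The other tags and the bystanders haven't moved.

```bash
python3 -c "
from plant import r
print(r.finish_job())"
```

```text
the job is handed in; nothing more can be done
None
```

I pressed all three shocks to about 14–15 N. The right one was softest at about 30 mm sink, so I pushed its yellow tag down to the stop and handed the job in; the camera check before that showed the other tags still up and the jar, bottle and can unmoved (I did not re-check the spanner), but no verdict came back.

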